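Seat the high tube and start the run

TASK

One of the five tubes in the sample rack stands higher than the rest: press it down gently on its cap with the fingertips until it is fully seated, level with the others. Then, with the tube seated, press the large round start key on the console all the way in and let it spring back. Leave the other tubes, the other keys and everything else on the bench alone, do not grasp or lift anything, and finish with the hand clear.

Things in the scene. Friction and masses are not known exactly. Their poses are not given: they have to be found in the camera images.
- rack: white sample rack in a black dock, fixed to the bench: 60 x 220 mm at the foot, upper plate 44 x 200 mm with its top 68 mm above the bench. Origin under its centre on the bench. Five identical red-capped tubes stand in one row along its y axis, 36 mm apart, the middle one at its centre; which of them stands high changes.
- tube_high_top (a point): centre of the cap's flat top of the tube that stands high, 12 to 18 mm above the others. The cap is a soft rubber stopper, 18 mm across and 18 mm tall, that yields up to 5 mm under a finger (4 N per mm) and springs back; amber glass tube below it 13 mm across with a paper label. Once seated its cap top is 90 mm above the bench, level with the others.
- tube_high (a joint): height of that tube above its seat, in m: 0 fully seated, 0.012 to 0.018 at the start. It slides straight up and down in its hole with about 4 N of friction, stays where it is left and stops dead at 0.
- tube_a (a joint): height above its seat, in m, of one of the four other, seated tubes (same shape, cap top 90 mm above the bench): 0 = seated; must stay there
- tube_b (a joint): height above its seat, in m, of one of the four other, seated tubes (same shape, cap top 90 mm above the bench): 0 = seated; must stay there
- tube_c (a joint): height above its seat, in m, of one of the four other, seated tubes (same shape, cap top 90 mm above the bench): 0 = seated; must stay there
- tube_d (a joint): height above its seat, in m, of one of the four other, seated tubes (same shape, cap top 90 mm above the bench): 0 = seated; must stay there
- console: key console, fixed to the bench: white box 96 x 216 mm, black top 32 mm above the bench. Origin under its centre on the bench. Four white keys in one row along its y axis, 48 mm apart; their order changes.
- key_start_top (a point): centre of the top of the start key: the large round one, 32 mm across; 42 mm above the bench, 10 mm above the black top, when not pressed
- key_start (a joint): how far this key is pressed, in m: 0 = out, 0.006 = all the way in (about 5 N; 1.2 N starts it moving); it springs back by itself
- key_small_top (a point): centre of the top of the small round key, 16 mm across; 42 mm above the bench, 10 mm above the black top, when not pressed
- key_small (a joint): how far this key is pressed, in m: 0 = out, 0.006 = all the way in (about 5 N; 1.2 N starts it moving); it springs back by itself
- key_square_top (a point): centre of the top of the square key, 22 x 22 mm; 42 mm above the bench, 10 mm above the black top, when not pressed
- key_square (a joint): how far this key is pressed, in m: 0 = out, 0.006 = all the way in (about 5 N; 1.2 N starts it moving); it springs back by itself
- key_bar_top (a point): centre of the top of the oblong key, 36 mm along the console's x axis and 12 mm along y; 42 mm above the bench, 10 mm above the black top, when not pressed
- key_bar (a joint): how far this key is pressed, in m: 0 = out, 0.006 = all the way in (about 5 N; 1.2 N starts it moving); it springs back by itself
- reagent: small round reagent bottle, 40 mm across, 75 mm tall; loose on the bench, origin at the centre of its underside. Not to be disturbed.
- beaker: small open clear beaker, 44 mm across, 55 mm tall; loose on the bench, origin at the centre of its underside. Not to be disturbed.
- jar: round jar with a white cap, 56 mm across, 70 mm tall; loose on the bench, origin at the centre of its underside. Not to be disturbed.
- tip_box: pipette tip box with a clear lid, 80 x 117 x 59 mm; loose on the bench, origin at the centre of its underside. Not to be disturbed.
- cuvette_tray: white divided tray, 70 x 110 x 30 mm; loose on the bench, origin at the centre of its underside. Not to be disturbed.
- cuvette_pack: small cardboard pack, 50 x 35 x 30 mm; loose on the bench, origin at the centre of its underside. Not to be disturbed.
- weight: knobbed steel balance weight, 28 mm across, 38 mm tall; loose on the bench, origin at the centre of its underside. Not to be disturbed.

How it is judged:
By the outcome, as a careful person would: the job done as asked, in the order asked, and still so for the second after the job is handed in, with the robot touching nothing.
It also fails if it takes over 43 s, if anything falls off the work surface, if the arm or the gripper's body presses on something with over 40 N, if the wrist force passes 120 N, or if a joint passes its speed limit or range.

ROBOT

A 6-joint arm with a two-finger parallel gripper is mounted at the origin on the work surface. World frame = base frame: x ahead of the robot, y to its left, z up, the work surface at z = 0. Lengths are in m, angles in rad, forces in N, time in s.
With the tool pointing down it reaches from about 0.375 to 0.9 m from the base axis. Payload 3.1 kg.
Tool frame: the origin (TCP) lies between the finger pads; the fingertips stand 22 mm ahead of it and the grasp point (between the pads) lies 3 mm ahead of it; z points along the fingers, y is the line along which they close (so a half turn about z gives the same grasp; the last joint's range is limited). The gripper opens to 87 mm and grips with 3 to 60 N. Pads are 19 mm wide; open, the fingers measure 117 mm over their backs; the gripper's body (75 mm by 190 mm) begins 51 mm behind the grasp point.
Start: joints at [-1.401, 0.527, 1.433, -0, 1.181, -0.178], TCP at [0.214, -0.587, 0.245] pointing down, gripper open.
Joint ranges: [-3.08, 3.08], [-0.75, 2.2], [0.22, 2.44], [-1.43, 4.57], [0, 2.65], [-2.85, 2.85]. Speed limits (rad/s): [2.79, 2.79, 3.14, 3.14, 3.14, 3.14].

INTERFACE

Orientations are given as a unit quaternion [x, y, z, w].
In Python, from rig import robot gives the robot as it stands.
- The arm moves only by the tool move_arm, never from a script. Its argument "series" is text: rows parted by semicolons, each of 6 numbers parted by spaces: the shift along the tool's x, y, z in mm, then the turn, a rotation vector about the tool's x, y, z in degrees. In form: dx dy dz ax ay az; .... A call has 1 to 8 rows; each row is the pose to reach, as a shift and turn from the pose commanded when the call began, along the tool's axes at that moment; what a row does not reach only later rows make up. A row lasts 1/12 s, in which the tool goes at most 41.7 mm and 7.16 degrees, less where a joint would pass 70% of its speed; a pose out of reach is approached as far as the arm can. A call with a gripper value outside its range is refused whole. "jaw" is the opening, from 0 (shut) to 1 (fully open), set as the call begins (left out, the last holds). The fingers move at their own pace and stop on an object; "newtons" is the grip in N (left out, the last holds). Time passes only in rows, so rows that repeat a pose let the fingers close. It gives the time, the measured TCP pose, the force, the opening and the grip force at its end, in the units of the state.
- robot.get_obs(): the state, without advancing time (a new reading comes with each control period).
- robot.camera(name): name is "scene" or "top"; returns a dict with "img" (400x640x3 uint8, red, green, blue), "mtx" (3x3 intrinsics, pixels), "distortion" ([k1, k2, p1, p2, k3] as OpenCV has them; the pictures are not rectified), "world_to_cam" (4x4, takes a point from world to camera coordinates). Camera axes: x right, y down, z forward; pixel columns grow to the right and rows downward; lengths in m; the calibration is good to about 2 mm. A picture is of the moment at which its call begins. There is no depth.
- robot.hand_in(): hands the job in; it is judged then, once.
Trained networks look in a picture, given as the dict that the camera call returned (one of the last four; its "shot" number tells which), for a name from the list of things; names that differ only in an ending like _2 or _b are one class to them, and where a whole thing is asked for, a point or a joint stands for the part that bears it (a point fixed in the world has none). Each returns a list of dicts, best first, with "p" (0 to 1); they miss things now and then, are a little off and sometimes report something else, mostly with a low value. They report only what shows in the picture. A call takes as long as a camera call.
- robot.search_frame(picture, thing): "xyz" ([x, y, z] in m, in world coordinates, good to about 4 mm: the middle of the surface that is visible of it).
- robot.tip_of(picture, thing): "xyz" ([x, y, z] in m, in world coordinates, good to about 4 mm: a listed point, or the origin of a listed thing).
The state is a dict: "time": time; "q": joint angles; "joint_velocities": joint speeds; "joint_torque": joint torques, N m; "position": TCP position; "tool_rot": TCP orientation; "ft_force": force on the tool from outside, world axes, zero at the start; "moment": the same for the moment, N m; "grip_width": finger opening in m; "grip_force": force on a finger pad.
Only numpy, scipy, OpenCV 4.12 (cv2) and the standard library are available. Lean on these libraries where they do the work, as an engineer would, in place of code of your own. Each camera call takes 0.05 s, during which the arm holds its last target. There are 200 camera calls.

## Working session

There is one attempt and no reset: what is moved stays moved. The work goes in short steps, Python scripts to look and compute and a tool call to move; the robot and the scene stay as the last step left them, time stands still between calls to the robot, and variables do not carry over. Pictures are saved under pics/ and viewed, at most 10 in all, crops included, and the job is handed in when it is done.

Besides the shell and the picture viewer there is one more tool, called after "Call:" in YAML: its name, and indented under it one key for each argument. move_arm: Moves the arm, as the interface text tells. Its arguments: {"type":"object","properties":{"series":{"type":"string"},"jaw":{"type":"number"},"newtons":{"type":"number"}},"required":["series"]}

```bash
mkdir -p pics; python3 - <<'E'
from rig import robot
import cv2
for n in("scene","top"):
    c=robot.camera(n); cv2.imwrite(f"pics/{n}0.png",c["img"][:,:,::-1])
    for t in("tube_high_top","key_start_top","key_small_top","key_square_top","key_bar_top","rack","console","reagent","beaker","jar","tip_box","weight","cuvette_tray","cuvette_pack"):
        print(n,t,[([round(v,4) for v in d["xyz"]],round(d["p"],2)) for d in robot.tip_of(c,t)[:2]])
o=robot.get_obs();print(o["time"],o["position"],o["tool_rot"],o["grip_width"])
E
```

```text
scene tube_high_top [([0.5432, 0.2727, 0.1075], 0.58)]
scene key_start_top [([0.5626, -0.2377, 0.044], 0.55)]
scene key_small_top []
scene key_square_top [([0.544, -0.1912, 0.0464], 0.53)]
scene key_bar_top [([0.5424, 0.2354, -0.0002], 0.21)]
scene rack [([0.5433, 0.2362, -0.0001], 0.81), ([0.344, 0.3357, -0.0016], 0.43)]
scene console [([0.5553, -0.2136, -0.0053], 0.95)]
scene reagent [([0.4535, -0.0041, 0.0003], 0.9)]
scene beaker [([0.5426, -0.0107, 0.0023], 0.82)]
scene jar [([0.7494, 0.2763, -0.0036], 0.82)]
scene tip_box [([0.7685, 0.0368, -0.0015], 0.89), ([0.5437, 0.2704, 0.1017], 0.57)]
scene weight [([0.6564, -0.0086, 0.0054], 0.64), ([0.5524, -0.2145, -0.0021], 0.42)]
scene cuvette_tray [([0.7528, -0.2712, 0.0015], 0.86)]
scene cuvette_pack [([0.3474, 0.3376, -0.0016], 0.68)]
top tube_high_top [([0.544, 0.2704, 0.107], 0.37)]
top key_start_top [([0.5607, -0.2341, 0.0399], 0.58)]
top key_small_top [([0.579, -0.2818, 0.0425], 0.53), ([0.5297, -0.1411, 0.0456], 0.36)]
top key_square_top [([0.5448, -0.1885, 0.0428], 0.56)]
top key_bar_top [([0.5329, -0.1439, 0.0452], 0.5)]
top rack [([0.5417, 0.2351, 0.0018], 0.6), ([0.3456, 0.3375, 0.0007], 0.23)]
top console [([0.5548, -0.2112, -0.001], 0.68), ([0.5441, 0.2322, -0.0001], 0.52)]
top reagent [([0.4479, -0.0051, 0.0012], 0.5)]
top beaker [([0.5369, -0.0104, 0.0017], 0.67), ([0.6561, -0.0074, 0.0003], 0.58)]
top jar [([0.752, 0.273, 0.0034], 0.76)]
top tip_box [([0.7672, 0.0309, 0.0058], 0.89)]
top weight [([0.656, -0.0115, 0.0035], 0.48)]
top cuvette_tray [([0.75, -0.2664, -0.0038], 0.97)]
top cuvette_pack [([0.3408, 0.337, -0.001], 0.77)]
1.5 [ 0.21362473 -0.58734103  0.2445491 ] [ 9.84835146e-01  1.73492752e-01  5.19425224e-06 -1.50833375e-06] 0.08662592814742552
```

View pics/scene0.png

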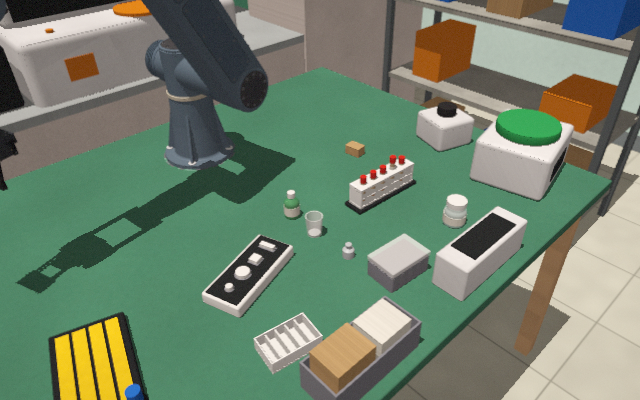

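View pics/top0.png

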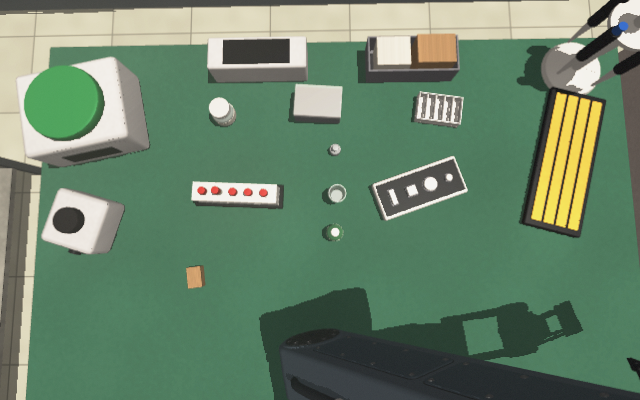

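The scene picture shows five red caps, with the fourth at (393,159) standing clearly high. In the top view it is at about (215,191). The start key is the large round one at (431,184) in the top view, between the square key (412,190) and the small key (449,177). I'll refine these by ray casting.

```bash
cat > h.py <<'E'
import numpy as np, cv2
from rig import robot
def ray(c,uv,z):
    u=cv2.undistortPoints(np.array([[uv]],float),c["mtx"],np.array(c["distortion"]))[0,0]
    T=np.array(c["world_to_cam"]);R=T[:3,:3];o=-R.T@T[:3,3];d=R.T@np.array([*u,1]);return o+d*(z-o[2])/d[2]
def blobs(m,lo,hi):
    n,_,s,ce=cv2.connectedComponentsWithStats(m.astype(np.uint8))
    return [(ce[i],s[i,4]) for i in range(1,n) if lo<=s[i,4]<=hi]
def to_tool(target,yaw=None):
    from scipy.spatial.transform import Rotation as R
    o=robot.get_obs();r=R.from_quat(o["tool_rot"])
    x=r.as_matrix()[:,0];y0=np.degrees(np.arctan2(x[1],x[0]))
    print("t",o["time"],"pos",np.round(o["position"],4),"yaw",round(y0,2),"F",np.round(o["ft_force"],1),"w",round(o["grip_width"],4))
    print("tool shift mm",np.round(r.inv().apply(np.array(target)-o["position"])*1000,1),"az",None if yaw is None else round(y0-yaw,1))
E
cat > m.py <<'E'
from h import *
for n in("scene","top"):
    c=robot.camera(n);g=c["img"].astype(int);red=(g[:,:,0]>120)&(g[:,:,1]<80)&(g[:,:,2]<80)
    for ce,a in blobs(red,8,300): print(n,"red",np.round(ce),a,*[np.round(ray(c,ce,z)[:2],4) for z in(.083,.1)])
    if n=="top":
        s=np.zeros(g.shape[:2],bool);s[150:225,368:472]=1
        for ce,a in blobs(s&(g.min(2)>150),10,300): print("key",np.round(ce),a,np.round(ray(c,ce,.04)[:2],4))
E
python3 m.py; python3 -c "
from h import *
to_tool([.5435,.2715,.245],90)"
```

```text
scene red [141.  14.] 35 [-1.2104  0.4239] [-1.1518  0.3988]
scene red [48. 32.] 8 [-1.2543  0.0023] [-1.1946 -0.0127]
scene red [570. 101.] 9 [0.6991 0.9716] [0.7122 0.9335]
scene red [392. 159.] 47 [0.5314 0.286 ] [0.5485 0.2642]
scene red [401. 159.] 43 [0.5498 0.3014] [0.5665 0.2792]
scene red [383. 169.] 48 [0.5465 0.2292] [0.5632 0.2088]
scene red [373. 174.] 44 [0.5449 0.1931] [0.5617 0.1736]
scene red [363. 179.] 44 [0.5428 0.1577] [0.5597 0.139 ]
top red [201. 190.] 32 [0.5483 0.3063] [0.5461 0.301 ]
top red [213. 189.] 14 [0.5513 0.2793] [0.5491 0.2745]
top red [217. 191.] 11 [0.5466 0.2688] [0.5445 0.2642]
top red [230. 190.] 8 [0.547 0.24 ] [0.5448 0.2359]
top red [234. 193.] 12 [0.541  0.2298] [0.539  0.2259]
top red [250. 194.] 8 [0.5391 0.1939] [0.5371 0.1907]
key [449. 177.] 39 [ 0.5793 -0.2814]
key [430. 183.] 146 [ 0.564  -0.2357]
key [412. 190.] 90 [ 0.5485 -0.1909]
key [393. 197.] 81 [ 0.5329 -0.1454]
t 1.6 pos [ 0.2136 -0.5873  0.2445] yaw 19.98 F [-0.2 -0.6  0. ] w 0.0872
tool shift mm [ 6.035e+02 -6.944e+02 -4.000e-01] az -70.0
```

Call:
move_arm:
  series: "0 0 0 0 0 -20;0 0 0 0 0 -20;0 0 0 0 0 -20"
  jaw: 0
  newtons: 10

```text
time: 1.85
position: [0.2136, -0.5873, 0.2445]
tool_rot: [0.939, 0.345, 0.0, -0.0]
ft_force: [0.2, 0.5, 0.8]
grip_width: 0.0743
grip_force: 0.0
```

Call:
move_arm:
  series: "805 -444 0 0 0 -50;805 -444 0 0 0 -50;805 -444 0 0 0 -50;805 -444 0 0 0 -50;805 -444 0 0 0 -50;805 -444 0 0 0 -50;805 -444 0 0 0 -50;805 -444 0 0 0 -50"

```text
time: 2.52
position: [0.3342, -0.2747, 0.2448]
tool_rot: [0.706, 0.708, 0.0, 0.0]
ft_force: [0.8, 0.5, 0.2]
grip_width: 0.0217
grip_force: 0.0
```

```bash
python3 -c "
from h import *
to_tool([.545,.270,.245],90)"
```

```text
t 2.5167 pos [ 0.3342 -0.2747  0.2448] yaw 90.18 F [0.8 0.5 0.2] w 0.0217
tool shift mm [ 5.440e+02  2.126e+02 -4.000e-01] az 0.2
```

Call:
move_arm:
  series: "544 213 0 0 0 0;544 213 0 0 0 0;544 213 0 0 0 0;544 213 0 0 0 0;544 213 0 0 0 0;544 213 0 0 0 0;544 213 0 0 0 0;544 213 0 0 0 0"

```text
time: 3.18
position: [0.456, 0.036, 0.2449]
tool_rot: [0.707, 0.707, 0.0, 0.0]
ft_force: [1.5, -1.3, -1.0]
grip_width: 0.0006
grip_force: 0.0
```

```bash
python3 -c "
from h import *
to_tool([.545,.270,.18],90)"
```

```text
t 3.1833 pos [0.456  0.036  0.2449] yaw 89.99 F [ 1.5 -1.3 -1. ] w 0.0006
tool shift mm [234.   88.9  65. ] az -0.0
```

Call:
move_arm:
  series: "230 87 20 0 0 0;230 87 20 0 0 0;230 87 20 0 0 0;230 87 20 0 0 0;230 87 20 0 0 0;230 87 20 0 0 0;230 87 65 0 0 0;230 87 65 0 0 0"

```text
time: 3.85
position: [0.5398, 0.2653, 0.1745]
tool_rot: [0.706, 0.708, -0.004, -0.002]
ft_force: [-2.1, -1.8, -0.7]
grip_width: 0.0006
grip_force: 0.0
```

```bash
python3 - <<'E'
from h import *
to_tool([.545,.270,.18],90)
c=robot.camera("scene")
def proj(p): return cv2.projectPoints(np.array([p],float),cv2.Rodrigues(np.array(c["world_to_cam"])[:3,:3])[0],np.array(c["world_to_cam"])[:3,3],c["mtx"],np.array(c["distortion"]))[0][0,0]
p=robot.get_obs()["position"]; print("tip",proj(p-[0,0,.022]),"cap",proj([.545,.27,.105]))
print([(np.round(d["xyz"],4),d["p"]) for d in robot.tip_of(c,"tube_high_top")])
im=c["img"][90:230,300:460,::-1];cv2.imwrite("pics/s1.png",cv2.resize(im,None,fx=5,fy=4.2857,interpolation=cv2.INTER_CUBIC) if 0 else cv2.resize(im,None,fx=4,fy=4,interpolation=cv2.INTER_CUBIC))
E
```

```text
t 3.85 pos [0.5398 0.2653 0.1745] yaw 90.19 F [-2.1 -1.8 -0.7] w 0.0006
tool shift mm [ 4.7  5.1 -5.6] az 0.2
tip [391.00433367 139.87425802] cap [392.92087344 155.88530116]
[(array([0.5421, 0.2752, 0.1053]), 0.48), (array([0.5437, 0.2367, 0.0025]), 0.18)]
```

View pics/s1.png

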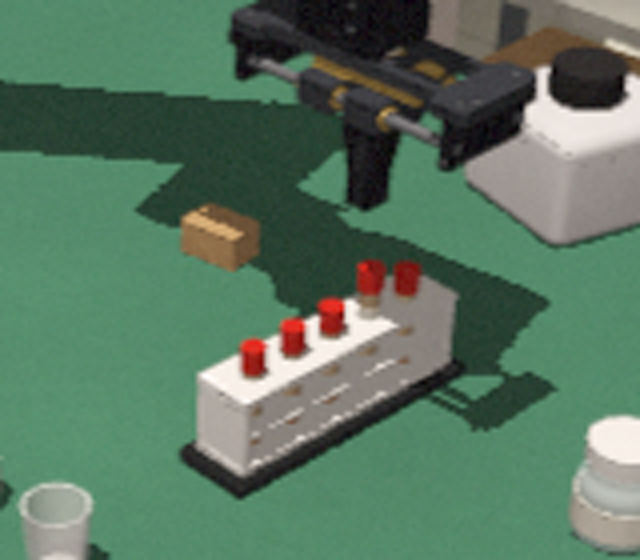

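The crop shows the high cap's top at crop (371,266), which is pixel (392.7,156.5). That matches the projection of (0.545, 0.270, 0.105). The closed fingers are just above it.

Call:
move_arm:
  series: "2 2 0 0 0 0;2 2 0 0 0 0;2 2 0 0 0 0;2 2 0 0 0 0"

```text
time: 4.28
position: [0.5453, 0.2654, 0.1812]
tool_rot: [0.708, 0.707, 0.001, 0.001]
ft_force: [0.5, 0.2, -0.8]
grip_width: 0.0007
grip_force: 0.0
```

```bash
python3 -c "
from h import *
to_tool([.5445,.270,.142],90)"
```

```text
t 4.2833 pos [0.5453 0.2654 0.1812] yaw 89.92 F [ 0.5  0.2 -0.8] w 0.0007
tool shift mm [ 4.6 -1.  39.2] az -0.1
```

Call:
move_arm:
  series: "4.6 -1 15 0 0 0;4.6 -1 30 0 0 0;4.6 -1 39 0 0 0;4.6 -1 41 0 0 0;4.6 -1 43 0 0 0;4.6 -1 45 0 0 0;4.6 -1 46 0 0 0;4.6 -1 46 0 0 0"

```text
time: 4.95
position: [0.5438, 0.2705, 0.1339]
tool_rot: [0.707, 0.707, 0.0, 0.0]
ft_force: [0.1, 0.7, -0.3]
grip_width: 0.0007
grip_force: 0.0
```

```bash
python3 - <<'E'
from h import *
to_tool([.5445,.270,.110],90)
c=robot.camera("scene");im=c["img"][130:190,350:430,::-1];cv2.imwrite("pics/s2.png",cv2.resize(im,None,fx=8,fy=8,interpolation=cv2.INTER_CUBIC))
E
```

```text
t 4.95 pos [0.5438 0.2705 0.1339] yaw 89.98 F [ 0.1  0.7 -0.3] w 0.0007
tool shift mm [-0.5  0.7 23.9] az -0.0
```

View pics/s2.png

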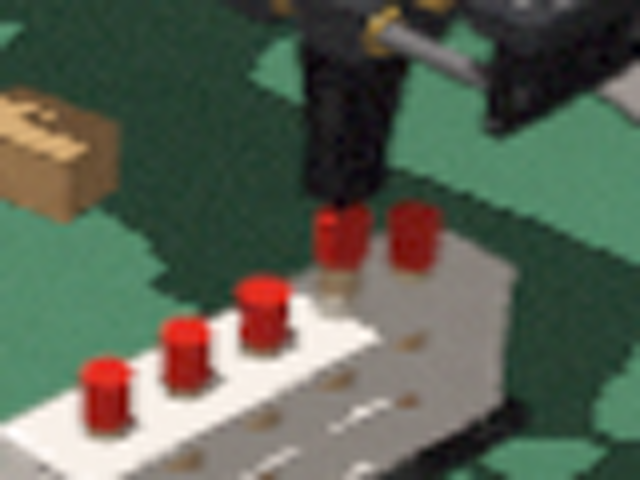

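The crop shows the fingers centred a few mm above the high cap, which sits at crop (342,235), and clear of its neighbours. Now I press slowly.

Call:
move_arm:
  series: "0 0 2 0 0 0;0 0 4 0 0 0;0 0 6 0 0 0;0 0 8 0 0 0;0 0 10 0 0 0;0 0 12 0 0 0;0 0 14 0 0 0;0 0 14 0 0 0"

```text
time: 5.67
position: [0.5436, 0.2706, 0.1194]
tool_rot: [0.707, 0.707, 0.0, 0.0]
ft_force: [0.5, -0.3, 3.1]
grip_width: 0.0009
grip_force: 1.6
```

Call:
move_arm:
  series: "0 0 2 0 0 0;0 0 4 0 0 0;0 0 5 0 0 0;0 0 6 0 0 0;0 0 7 0 0 0;0 0 8 0 0 0;0 0 8 0 0 0;0 0 8 0 0 0"

```text
time: 6.33
position: [0.5436, 0.2705, 0.1115]
tool_rot: [0.707, 0.707, 0.0, 0.0]
ft_force: [0.5, -0.5, 4.5]
grip_width: 0.0007
grip_force: 1.7
```

Call:
move_arm:
  series: "0 0 1 0 0 0;0 0 1 0 0 0;0 0 1.5 0 0 0;0 0 2 0 0 0;0 0 2 0 0 0;0 0 2 0 0 0"

```text
time: 6.83
position: [0.5437, 0.2706, 0.1104]
tool_rot: [0.707, 0.707, 0.0, 0.0]
ft_force: [-1.5, 0.0, 8.8]
grip_width: 0.0004
grip_force: 4.0
```

Call:
move_arm:
  series: "0 0 0.5 0 0 0;0 0 1 0 0 0;0 0 1 0 0 0;0 0 1 0 0 0"

```text
time: 7.17
position: [0.5438, 0.2706, 0.1098]
tool_rot: [0.707, 0.707, 0.0, 0.0]
ft_force: [-0.7, -0.3, 10.4]
grip_width: 0.0003
grip_force: 5.1
```

Call:
move_arm:
  series: "0 0 -5 0 0 0;0 0 -10 0 0 0;0 0 -30 0 0 0;0 0 -60 0 0 0;0 0 -80 0 0 0;0 0 -80 0 0 0;0 0 -80 0 0 0;0 0 -80 0 0 0"

```text
time: 7.83
position: [0.5425, 0.2702, 0.1875]
tool_rot: [0.707, 0.707, -0.001, -0.001]
ft_force: [-0.2, -0.2, 0.1]
grip_width: 0.0002
grip_force: 0.0
```

```bash
python3 - <<'E'
from h import *
to_tool([.562,-.236,.1],108)
c=robot.camera("scene");im=c["img"][130:210,335:435,::-1];cv2.imwrite("pics/s3.png",cv2.resize(im,None,fx=7,fy=7,interpolation=cv2.INTER_CUBIC))
E
python3 m.py|grep -v "red \[1[0-9]\|570\|48"
```

```text
t 7.8333 pos [0.5425 0.2702 0.1875] yaw 89.99 F [-0.2 -0.2  0.1] w 0.0002
tool shift mm [-506.1   19.8   87.8] az -18.0
scene red [401. 160.] 30 [0.5521 0.2989] [0.5688 0.2768]
scene red [392. 164.] 50 [0.5465 0.2671] [0.5633 0.2457]
scene red [382. 169.] 53 [0.5451 0.23  ] [0.562  0.2096]
scene red [373. 174.] 43 [0.5446 0.1934] [0.5614 0.1738]
scene red [363. 179.] 44 [0.5428 0.1577] [0.5597 0.139 ]
top red [216. 191.] 26 [0.5456 0.2708] [0.5434 0.2662]
top red [234. 193.] 11 [0.5415 0.2296] [0.5394 0.2257]
key [449. 177.] 40 [ 0.5795 -0.2812]
key [430. 183.] 150 [ 0.5639 -0.2356]
key [393. 197.] 87 [ 0.5326 -0.1454]
```

View pics/s3.png

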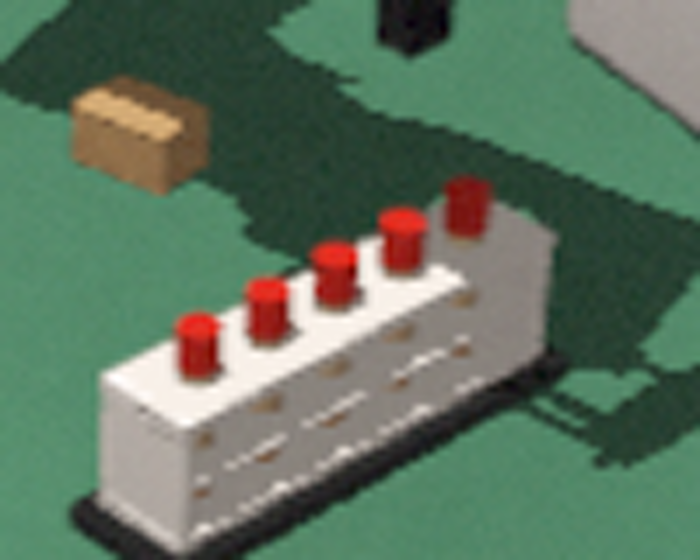

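The five caps now line up, with the pressed one at crop (403,240) level with its neighbours, so it is seated. Next is the start key.

Call:
move_arm:
  series: "-506 20 0 0 0 -18;-506 20 0 0 0 -18;-506 20 0 0 0 -18;-506 20 0 0 0 -18;-506 20 0 0 0 -18;-506 20 0 0 0 -18;-506 20 0 0 0 -18;-506 20 0 0 0 -18"

```text
time: 8.65
position: [0.5556, -0.0592, 0.1875]
tool_rot: [0.588, 0.809, -0.0, -0.001]
ft_force: [1.4, -0.3, 0.5]
grip_width: 0.0005
grip_force: 0.0
```

```bash
python3 -c "
from h import *
to_tool([.563,-.2355,.12],108)"
```

```text
t 8.65 pos [ 0.5556 -0.0592  0.1875] yaw 107.98 F [ 1.4 -0.3  0.5] w 0.0005
tool shift mm [-170.   -47.3   67.4] az -0.0
```

Call:
move_arm:
  series: "-170 -47 0 0 0 0;-170 -47 0 0 0 0;-170 -47 0 0 0 0;-170 -47 0 0 0 0;-170 -47 20 0 0 0;-170 -47 50 0 0 0;-170 -47 65 0 0 0;-170 -47 65 0 0 0"

```text
time: 9.32
position: [0.561, -0.2325, 0.1187]
tool_rot: [0.588, 0.808, -0.0, -0.005]
ft_force: [-0.9, 0.1, 0.4]
grip_width: 0.0009
grip_force: 0.0
```

Call:
move_arm:
  series: "0 0 0 0 0 0;0 0 0 0 0 0"

```text
time: 9.48
position: [0.5647, -0.2336, 0.1239]
tool_rot: [0.588, 0.809, 0.0, 0.0]
ft_force: [0.1, -0.1, -0.2]
grip_width: 0.0005
grip_force: 0.0
```

```bash
python3 - <<'E'
from h import *
to_tool([.563,-.2355,.074],108)
c=robot.camera("scene");im=c["img"][190:320,190:320,::-1];cv2.imwrite("pics/s4.png",cv2.resize(im,None,fx=4.5,fy=4.5,interpolation=cv2.INTER_CUBIC))
print([(np.round(d["xyz"],4),d["p"]) for d in robot.tip_of(c,"key_start_top")])
E
```

```text
t 9.4833 pos [ 0.5647 -0.2336  0.1239] yaw 108.01 F [ 0.1 -0.1 -0.2] w 0.0005
tool shift mm [-1.3 -2.2 49.9] az 0.0
[(array([ 0.5645, -0.2342,  0.0439]), 0.63)]
```

View pics/s4.png

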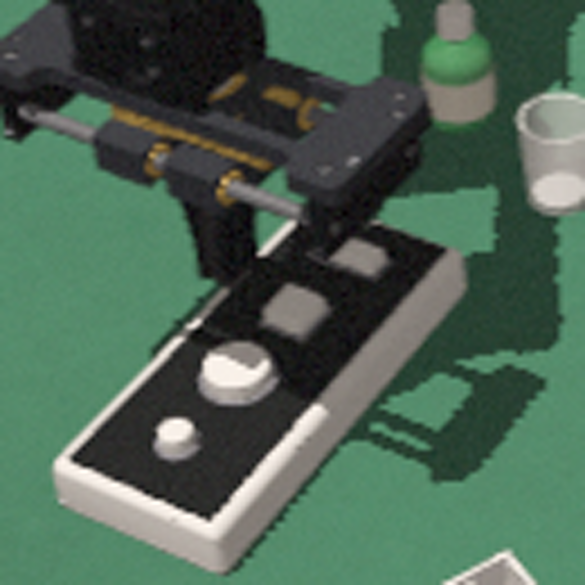

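The crop shows the start key at crop (238,365), uncovered, with the fingertips directly above it. The square key and the small key are clear of the fingers.

Call:
move_arm:
  series: "-1 -2 20 0 0 0;-1 -2 40 0 0 0;-1 -2 50 0 0 0;-1 -2 54 0 0 0;-1 -2 54 0 0 0;-1 -2 54 0 0 0;-1 -2 54 0 0 0"

```text
time: 10.17
position: [0.5634, -0.2355, 0.0707]
tool_rot: [0.588, 0.809, 0.0, 0.001]
ft_force: [0.2, -0.6, -0.6]
grip_width: 0.0002
grip_force: 0.0
```

Call:
move_arm:
  series: "0 0 2 0 0 0;0 0 4 0 0 0;0 0 6 0 0 0;0 0 8 0 0 0;0 0 9 0 0 0;0 0 9 0 0 0;0 0 9 0 0 0"

```text
time: 10.75
position: [0.563, -0.2354, 0.0608]
tool_rot: [0.588, 0.809, 0.0, 0.0]
ft_force: [0.1, 0.7, 3.4]
grip_width: 0.0007
grip_force: 1.6
```

Call:
move_arm:
  series: "0 0 1 0 0 0;0 0 2 0 0 0;0 0 3 0 0 0;0 0 3.5 0 0 0;0 0 3.5 0 0 0;0 0 3.5 0 0 0"

```text
time: 11.25
position: [0.563, -0.2354, 0.0583]
tool_rot: [0.588, 0.809, 0.0, 0.001]
ft_force: [-1.6, 0.8, 11.1]
grip_width: 0.0003
grip_force: 5.2
```

Force rose to 11 N at a tip height of 36.3 mm, so the key has bottomed out. Now I back off.

Call:
move_arm:
  series: "0 0 0 0 0 0;0 0 -3 0 0 0;0 0 -8 0 0 0;0 0 -20 0 0 0;0 0 -50 0 0 0;0 0 -90 0 0 0;0 0 -120 0 0 0;0 0 -120 0 0 0"

```text
time: 11.92
position: [0.5658, -0.237, 0.1839]
tool_rot: [0.588, 0.809, 0.0, 0.006]
ft_force: [0.7, 0.2, 0.2]
grip_width: 0.0007
grip_force: 0.0
```

Call:
move_arm:
  series: "0 0 0 0 0 0;0 0 0 0 0 0;0 0 0 0 0 0;0 0 0 0 0 0;0 0 0 0 0 0;0 0 0 0 0 0"

```text
time: 12.42
position: [0.5622, -0.2349, 0.1759]
tool_rot: [0.588, 0.809, -0.0, -0.001]
ft_force: [-0.6, -0.4, -0.5]
grip_width: 0.001
grip_force: 0.0
```

```bash
python3 - <<'E'
from h import *
to_tool([.563,-.2355,.18])
c=robot.camera("scene");cv2.imwrite("pics/s5.png",c["img"][:,:,::-1])
E
```

```text
t 12.4167 pos [ 0.5622 -0.2349  0.1759] yaw 107.98 F [-0.6 -0.4 -0.5] w 0.001
tool shift mm [-0.8  0.6 -4.1] az None
```

View pics/s5.png

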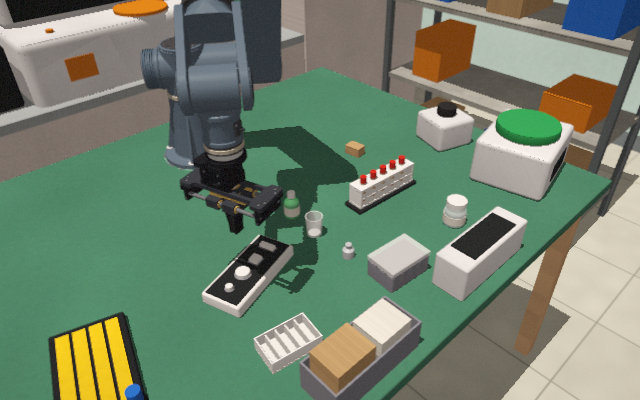

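The picture shows the caps level around (383,169), the start key sprung back at (243,272), the hand clear above it and everything else in place.

```bash
python3 -c "
from rig import robot
print(robot.hand_in())"
```

```text
the job is handed in; nothing more can be done
None
```

The high tube is seated level with the others. The start key was then pressed all the way in and sprang back. The hand is clear, nothing else was moved, and the job is handed in; the hand-in call returned no verdict.

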